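# Set a garden wagon's wheel nut

### The job

The castle nut on the wagon's axle is about a fifth of a turn loose. Screw it down clockwise until it is snug on its washer, then carry on to the first place where a slot lines up with the split-pin hole in the axle (the line cut across the axle's end shows which way the hole runs), and no further. Then check that the wheel still runs: push it round about half a turn by a spoke and let it stop, leaving the split pins, tools and everything else on the desk where they are.

Things in the scene. Friction and masses are not known exactly. Their poses are not given: they have to be found in the camera images.
- rail: the wagon's side rail: pale board 100 x 440 x 38 mm, flat and fast on the desk, stub axle upright on it. Origin: on the desk under the axle's centre line; z up, y along the board, which reaches from y = -155 to +285 mm. Heights over the desk: wheel underside 56, tyre top 106, spoke tops 102, hub end 112, washer top 116, nut hexagon 116 to 133, nut crown top 142, axle end 144 mm
- pin_hole (a point): the 5.6 mm split-pin hole across the upright 24 mm axle, on its centre line, 138 mm over the desk. x axis: along the hole, which goes right through (either way round is the same); z up. The nut's crown hides it until a slot comes in front; the dark 3 mm line cut across the axle's end face runs parallel to it. The axle does not turn
- slot_a (a point): on the castle nut's axis, half way up its slots, 137.5 mm over the desk. x axis: along one of three pairs of facing slots, which is also square to a pair of flats; z up. Dark steel nut: hexagon 36 mm across flats (41.6 over corners), 17 mm high, under a round crown 34 mm wide, 9 mm high, with six slots 7 mm wide, 60 degrees apart, one over the middle of each flat. It stays on its thread
- slot_b (a point): the same point on the nut, with its x axis along the second pair of slots (60 degrees on from slot_a)
- slot_c (a point): the same point on the nut, with its x axis along the third pair of slots (120 degrees on from slot_a)
- castle_nut (a joint): turn of the nut, rad: 0 where just snug on its washer, negative while loose, growing clockwise seen from above. Starts 1.0 to 1.4 loose. Drag about 0.1 N m while loose, climbing past snug to about 0.2 at 0.7; it stays where left. The first slot past snug meets the hole at 0.40 to 0.88, so 1.40 to 2.28 clockwise from the start, where only one line-up lies; past 1.25 it is over-tightened
- wheel (a joint): turn of the wheel, rad, growing anticlockwise seen from above; the wheel runs on the axle with a drag of 0.05 N m and stops when left. It has no stops
- spoke (a point): top of one of the wheel's five grey spokes, 62 mm out from the axle's centre line, 102 mm over the desk. The wheel lies flat: black tyre 250 mm in diameter, inner radius 87 mm, hub radius 30 mm; spokes 72 degrees apart, 16 mm wide and 16 mm deep (thin rib below). The gaps between spokes are open down to the rail, or to the desk beside it
- dust_cap: loose steel hub cap, 52 mm in diameter, 27 mm high, standing on the rail's long end. Not part of the job
- parts_tray: loose aluminium tray 160 x 110 x 28 mm with split pins and washers. Not part of the job
- grease_tin: loose tin, 72 mm in diameter, 60 mm high. Not part of the job
- spanner: loose open-ended spanner 230 mm long. Not part of the job
- pliers: loose pliers 190 mm long. Not part of the job
- mug: white mug, 82 mm in diameter, 95 mm high. Not part of the job
- handset: black telephone handset 150 mm long, lying flat. Not part of the job
- pen_pot: dark round pot of pens, 72 mm in diameter, 165 mm high with its pens. Not part of the job

How it is judged:
By the outcome, as a careful person would: the job done as asked, in the order asked, and still so for the second after the job is handed in, with the robot touching nothing.
It also fails if it takes over 62 s, if anything falls off the work surface, if the arm or the gripper's body presses on something with over 40 N, if the wrist force passes 120 N, or if a joint passes its speed limit or range.

### The arm

A 6-joint arm with a two-finger parallel gripper is mounted at the origin on the work surface. World frame = base frame: x ahead of the robot, y to its left, z up, the work surface at z = 0. Lengths are in mm, angles in rad, forces in N, time in s.
With the tool pointing down it reaches from about 350 to 850 mm from the base axis. Payload 8.1 kg.
Tool frame: the origin (TCP) lies at the very end of the fingers, on their centre line; the grasp point (between the pads) lies 19 mm behind it (arm.hold_point_z is the distance from the TCP to the grasp point, in mm); z points along the fingers, y is the line along which they close (so a half turn about z gives the same grasp; the last joint's range is limited). The gripper opens to 85 mm and grips with 20 to 120 N. Pads are 22 mm wide; open, the fingers measure 114 mm over their backs; the gripper's body (76 mm by 85 mm) begins 54 mm behind the grasp point. The pads swing forward as they close: fully open they stand 13 mm farther back than shut.
Start: joints at [1.074, 0.13, 1.488, -0, 1.523, -0.085], TCP at [240.135, 549.855, 231.292] pointing down, gripper open.
Joint ranges: [-2.96, 2.96], [-0.89, 2.26], [0.02, 2.5], [-1.34, 4.48], [0, 2.73], [-2.66, 2.66]. Speed limits (rad/s): [2.39, 2.39, 2.79, 3.14, 3.14, 3.14].

### API

Orientations are given as a 3x3 rotation matrix whose columns are the frame's x, y, z axes.
In Python, from rig import monitor, vision, arm gives the robot as it stands.
- The arm moves only by the tool step_arm, never from a script. Its argument "moves" is a list of rows, each a list of 5 numbers: the shift along the tool's x, y, z in units of 0.03 m (1.0 is 0.03 m), then the turn about the tool's z in units of 5 degrees (1.0 is 5 degrees), then the opening, from -1 (shut) to 1 (fully open). In form: [[dx, dy, dz, turn, hand], ...]. A call has 1 to 12 rows; each row shifts and turns the commanded pose from where the row before left it, along the tool's axes as they then stand; what a row does not reach is not made up. A row lasts 1/8 s, in which the tool goes at most 62.5 mm and 10.7 degrees, less where a joint would pass 70% of its speed; a pose out of reach is approached as far as the arm can. A call with a number of a shift or a turn outside -1 to 1 is refused whole. A call with a gripper value outside its range is refused whole. The fingers move at their own pace and stop on an object; the grip force is fixed at half the most. Time passes only in rows, so rows that do not move let the fingers close. It gives the time, the measured TCP pose, the force, the opening and the grip force at its end, in the units of the state.
- monitor.read_state(): the state, without advancing time (a new reading comes with each control period).
- vision.grab_frame(name): name is "side" or "top" or "wrist"; returns a dict with "img" (420x560x3 uint8, red, green, blue), "z_map" (420x560 float32, mm along the optical axis (not along the pixel's ray), 0 where there is no reading), "fx", "fy", "cx", "cy" (pixels), "k1" (the pictures are not rectified: a ray, as slopes to the right and down, at radius r is drawn at 1 + k1 r^2 times it, then the intrinsics apply), "rvec" (rotation vector, rad) and "tvec" (3), from world to camera coordinates, as OpenCV has them; the wrist camera has in their place "mount" (4x4, takes a point from camera to tool coordinates, whose origin is the TCP and whose axes are the flange's). Camera axes: x right, y down, z forward; pixel columns grow to the right and rows downward; lengths in mm; the calibration is good to about 2 mm. A picture is of the moment at which its call begins: read the wrist's pose just before it.
- arm.job_done(): hands the job in; it is judged then, once.
The state is a dict: "clock": time; "q": joint angles; "qd": joint speeds; "joint_efforts": joint torques, N m; "position": TCP position; "eef_rot": TCP orientation; "contact_force": force on the tool from outside, world axes, zero at the start; "wrist_torque": the same for the moment, N m; "gripper_width": opening from 0.0 (shut) to 1.0 (fully open); "grasp_force": force on a finger pad.
Only numpy, scipy, OpenCV 4.12 (cv2) and the standard library are available. Lean on these libraries where they do the work, as an engineer would, in place of code of your own. Each camera call takes 0.05 s, during which the arm holds its last target. There are 200 camera calls.

## Working session

There is one attempt and no reset: what is moved stays moved. The work goes in short steps, Python scripts to look and compute and a tool call to move; the robot and the scene stay as the last step left them, time stands still between calls to the robot, and variables do not carry over. Pictures are saved under pics/ and viewed, at most 10 in all, crops included, and the job is handed in when it is done.

Besides the shell and the picture viewer there is one more tool, called after "Request:" in YAML: its name, and indented under it one key for each argument. step_arm: Moves the arm, as the interface text tells. Shifts and turns lie within -1 to 1; 1 stands for 0.03 m of shift or 5 degrees of turn. Its arguments: {"type":"object","properties":{"moves":{"type":"array","items":{"type":"array","items":{"type":"number"}}}},"required":["moves"]}

```bash
mkdir -p pics
cat > h.py <<'E'
import numpy as np,cv2,json
from rig import monitor,vision,arm
def snap(name,fn):
    s=monitor.read_state(); f=vision.grab_frame(name)
    if 'mount' in f:
        M=np.eye(4);M[:3,:3]=s['eef_rot'];M[:3,3]=s['position'];f['T']=M@np.array(f['mount'])
    else:
        R=cv2.Rodrigues(np.array(f['rvec'],float))[0];T=np.eye(4);T[:3,:3]=R.T;T[:3,3]=-R.T@np.array(f['tvec'],float).ravel();f['T']=T
    cv2.imwrite('pics/'+fn+'.png',f['img'][:,:,::-1]); np.save('pics/'+fn+'.npy',f,allow_pickle=True); return f
def load(fn): return np.load('pics/'+fn+'.npy',allow_pickle=True).item()
def ray(f,u,v):
    x=(u-f['cx'])/f['fx'];y=(v-f['cy'])/f['fy'];a,b=x,y
    for _ in range(20):
        k=1+f['k1']*(a*a+b*b);a,b=x/k,y/k
    return np.array([a,b,1.])
def atz(f,u,v,z):
    d=f['T'][:3,:3]@ray(f,u,v);o=f['T'][:3,3];return o+d*(z-o[2])/d[2]
def proj(f,P):
    p=np.linalg.inv(f['T'])@np.append(P,1);a,b=p[:2]/p[2];k=1+f['k1']*(a*a+b*b)
    return np.array([f['fx']*a*k+f['cx'],f['fy']*b*k+f['cy']])
E
python3 - <<'E'
from h import *
s=monitor.read_state();print({k:np.round(v,3).tolist() for k,v in s.items()})
a=snap('top','top0');b=snap('wrist','wr0');c=snap('side','side0')
for f in(a,b,c):print(np.round(f['T'],3).tolist(),f['fx'],f['k1'])
E
```

```text
{'clock': 0.0, 'q': [1.074, 0.131, 1.489, 0.0, 1.523, -0.085], 'qd': [-0.0, 0.002, -0.0, -0.0, 0.002, -0.001], 'joint_efforts': [0.0, -56.941, -50.054, -0.0, 0.015, -0.0], 'position': [239.871, 549.381, 230.258], 'eef_rot': [[-0.916, 0.4, -0.001], [0.4, 0.916, -0.002], [0.0, -0.002, -1.0]], 'contact_force': [-0.529, 1.1, -0.512], 'wrist_torque': [-0.008, -0.034, 0.036], 'grasp_force': 0.0, 'gripper_width': 0.994}
[[0.007, -0.994, 0.11, 392.887], [-1.0, -0.009, -0.017, 28.043], [0.017, -0.11, -0.994, 1685.95], [0.0, 0.0, 0.0, 1.0]] 486.0456213836094 0.04807853745068045
[[0.401, 0.878, 0.261, 172.608], [0.916, -0.384, -0.117, 578.157], [-0.002, 0.286, -0.958, 372.986], [0.0, 0.0, 0.0, 1.0]] 303.5597753383593 -0.05447040950812202
[[-0.877, -0.299, 0.376, -129.497], [-0.481, 0.559, -0.676, 1254.585], [-0.008, -0.773, -0.634, 1291.419], [0.0, 0.0, 0.0, 1.0]] 461.81090726848777 -0.14930666662528888
```

View pics/top0.png

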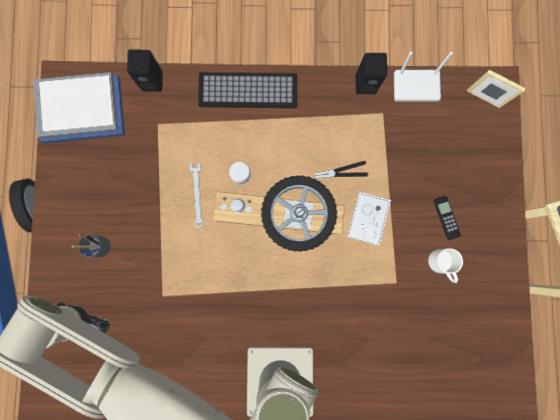

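View pics/wr0.png

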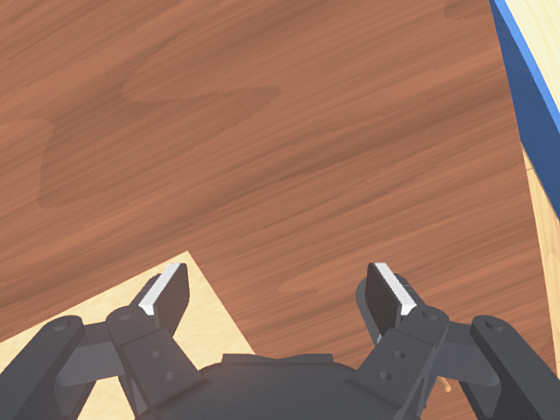

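The top view shows the wheel's hub at about (300,212), the rail running left to (215,210), pliers at (340,170), tray at (370,218) and tin at (239,173). The wrist view shows only bare desk and the mat's corner.

Run:
```python
from h import *
f=load('top0');n=atz(f,300,212,140);print(n)
for nm,u,v,z in [('cap',237,206,50),('tin',239,173,60),('tray',370,218,28),('pot',93,245,100)]:print(nm,atz(f,u,v,z))
s=monitor.read_state();R=s['eef_rot'];p=s['position'];print(R.T@(n-p)/30)
print(np.degrees(np.arctan2(n[1],n[0])))
```

```text
[550.50713682 -61.67112731 140.        ]
cap [578.19713261 146.39481698  50.        ]
tin [689.56860711 140.76836288  60.        ]
tray [ 543.38882378 -308.39718599   28.        ]
pot [442.31090291 601.40132757 100.        ]
[-17.64202563 -14.5206044    3.03385763]
-6.39196806672306
```

Request:
step_arm:
  moves:
    - [-0.98,-0.807,0,0,1]
    - [-0.98,-0.807,0,0,1]
    - [-0.98,-0.807,0,0,1]
    - [-0.98,-0.807,0,0,1]
    - [-0.98,-0.807,0,0,1]
    - [-0.98,-0.807,0,0,1]
    - [-0.98,-0.807,0,0,1]
    - [-0.98,-0.807,0,0,1]
    - [-0.98,-0.807,0,0,1]

```text
clock: 1.27
position: [395.7, 243.1, 231.1]
eef_rot: [[-0.916, 0.4, -0.0], [0.4, 0.916, -0.0], [0.0, -0.0, -1.0]]
contact_force: [1.0, 0.1, -0.2]
gripper_width: 1.0
grasp_force: 0.0
```

Request:
step_arm:
  moves:
    - [-0.98,-0.807,0,0,1]
    - [-0.98,-0.807,0,0,1]
    - [-0.98,-0.807,0,0,1]
    - [-0.98,-0.807,0,0,1]
    - [-0.98,-0.807,0,0,1]
    - [-0.98,-0.807,0,0,1]
    - [-0.98,-0.807,0.4,0,1]
    - [-0.98,-0.807,0.4,0,1]
    - [-0.98,-0.807,0.4,0,1]
    - [0,0,0,0,1]
    - [0,0,0,0,1]

```text
clock: 2.65
position: [550.4, -61.1, 195.0]
eef_rot: [[-0.916, 0.401, -0.001], [0.401, 0.916, 0.001], [0.001, 0.0, -1.0]]
contact_force: [-0.5, -0.0, 0.4]
gripper_width: 0.997
grasp_force: 0.0
```

Run:
```python
from h import *
f=snap('wrist','wr1');s=monitor.read_state();print(s['position'],s['q'],s['clock'])
u,v=proj(f,np.array([550,-62,140]));print(u,v)
u0,v0=int(min(max(u-95,0),370)),int(min(max(v-70,0),280));print(u0,v0)
cv2.imwrite('pics/c1.png',cv2.resize(f['img'][v0:v0+140,u0:u0+190,::-1],None,fx=4,fy=4,interpolation=cv2.INTER_CUBIC))
```

```text
[550.46687813 -60.70034902 195.40083678] [-2.02611420e-01  2.53295720e-02  1.66449840e+00  3.05521650e-04
  1.45202762e+00 -1.36195759e+00] 2.7
276.88060582516863 231.11468575464497
181 161
```

View pics/c1.png

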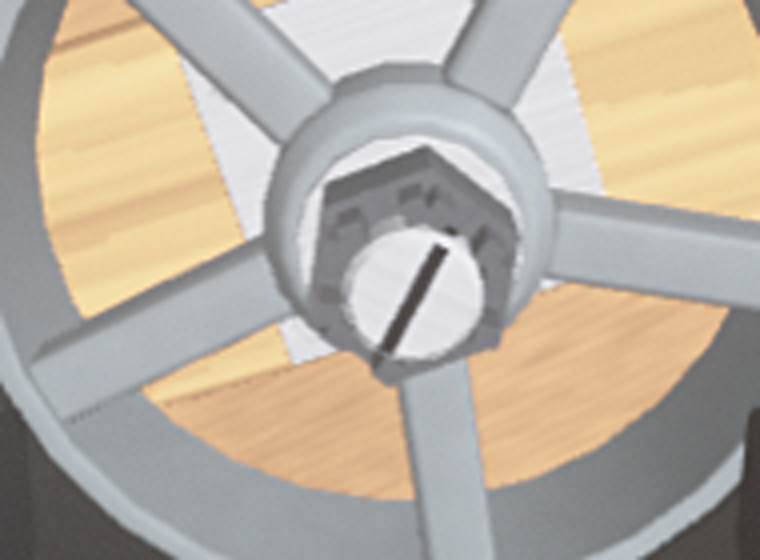

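The crop shows the axle end centred at (414,292) with its line from (441,248) to (382,360), and hexagon corners at about (428,148), (326,186), (517,222), (500,345), (393,384) and (310,325).

Run:
```python
from h import *
f=load('wr1');g=lambda x,y,z:atz(f,181+x/4,161+y/4,z)
c=g(414,292,144);print('axle',c)
a,b=g(441,248,144),g(382,360,144);print('line',np.degrees(np.arctan2(*(b-a)[1::-1])), (a+b)/2)
for x,y in [(428,148),(326,186),(517,222),(500,345),(393,384),(310,325)]:
  d=g(x,y,133)-c;print(np.degrees(np.arctan2(d[1],d[0])),np.hypot(*d[:2]))
for x,y in [(428,190),(350,215),(483,238)]:
  d=g(x,y,142)-c;print('slot',np.degrees(np.arctan2(d[1],d[0])),np.hypot(*d[:2]))
for x,y in [(240,100),(515,50),(665,245),(445,470),(150,330)]:
  d=g(x,y,102)-c;print('spoke',np.degrees(np.arctan2(d[1],d[0])),np.hypot(*d[:2]))
```

```text
axle [552.64737521 -57.48997047 144.        ]
line -49.548361841531346 [554.5969053  -58.87101655 144.        ]
149.9208093549943 22.649328260973366
-159.34104635287585 21.86955741372271
92.44504739976787 20.51690963171535
24.232401286594357 21.660402955745532
-32.45960698875314 22.567009611434106
-83.95106520830876 21.356647127296082
slot 148.94406353365764 17.64699525840828
slot -164.0520311935779 17.01682895523649
slot 103.9733903008247 14.77488717665869
spoke -149.8062722170908 41.62460863703671
spoke 125.61815249697713 40.14893548222964
spoke 60.13017975468084 52.907340608227024
spoke -15.568236732125994 57.90509760108568
spoke -89.31523695374068 59.48871216021177
```

Request:
step_arm:
  moves:
    - [-0.8,0,0.4,0,1]
    - [-0.8,0,0.4,0,1]
    - [-0.7,0,0.5,0,1]
    - [0,0,0.4,0,1]
    - [0,0,0,0,1]
    - [0,0,0,0,1]

```text
clock: 3.45
position: [613.6, -88.3, 145.1]
eef_rot: [[-0.917, 0.4, 0.001], [0.4, 0.917, -0.0], [-0.001, 0.0, -1.0]]
contact_force: [1.0, -0.5, -0.1]
gripper_width: 0.997
grasp_force: 0.0
```

Run:
```python
from h import *
f=snap('wrist','wr2');s=monitor.read_state();print(s['position'],s['q'],s['clock'])
u,v=proj(f,np.array([553,-58,140]));print(u,v)
u0,v0=int(u-50),int(max(v-37,0));print(u0,v0)
cv2.imwrite('pics/c2.png',cv2.resize(f['img'][v0:v0+75,u0:u0+100,::-1],None,fx=8,fy=8,interpolation=cv2.INTER_CUBIC))
```

```text
[613.89011683 -88.52244247 145.36155878] [-2.25884329e-01  2.36362349e-01  1.52776464e+00  5.10666832e-05
  1.37627284e+00 -1.38539413e+00] 3.5
286.3177444299354 133.22636035714453
236 96
```

View pics/c2.png

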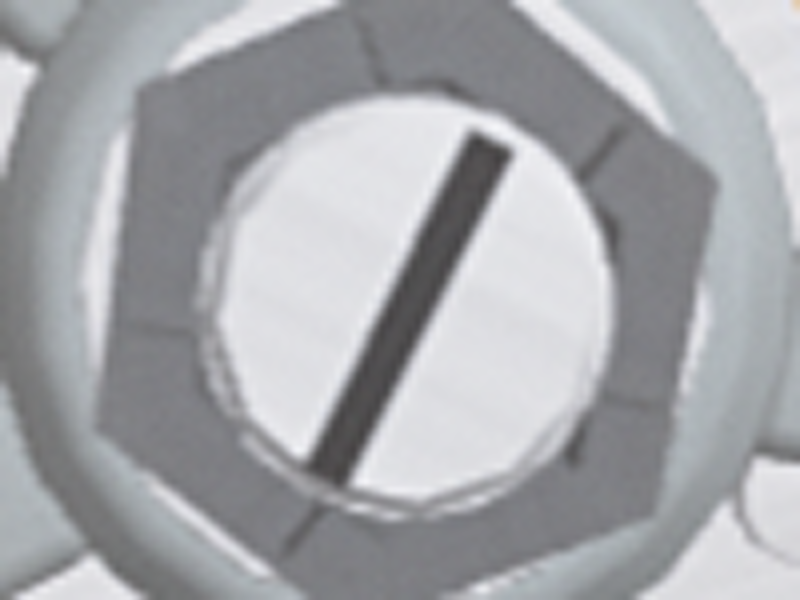

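The crop shows the axle end centred at (412,300), its line from (490,140) to (330,480), and hexagon corners at (137,92), (716,183), (657,515) and (97,430).

Run:
```python
from h import *
f=load('wr2');g=lambda x,y,z:atz(f,236+(x+.5)/8-.5,96+(y+.5)/8-.5,z)
A=lambda d:np.degrees(np.arctan2(d[1],d[0]))
c=g(412,300,144);print('axle',c)
d=g(490,140,144)-g(330,480,144);L=A(d);print('line',L)
P=[g(x,y,133) for x,y in [(137,92),(716,183),(657,515),(97,430)]]
print('ctr',(P[0]+P[2])/2,(P[1]+P[3])/2)
for p,q in [(0,2),(1,3),(0,3),(1,2)]:
  d=P[p]-P[q];print(p,q,A(d),np.hypot(*d[:2]))
d=g(487,162,142)-g(0,0,142)
```

```text
axle [552.88390087 -57.70570492 144.        ]
line 131.07345392723045
ctr [553.59290529 -58.24336724 133.        ] [553.5803313  -58.24781857 133.        ]
0 2 -151.86871455033156 41.33335110809505
1 3 87.7876356174564 41.12875197358982
0 3 148.17830921920944 20.500203142926498
1 2 148.23646403989576 20.516887610473564
```

Request:
step_arm:
  moves:
    - [0.8,0.05,0,0,1]
    - [0.8,0.05,0,0,1]
    - [0.66,0.03,0,0,1]
    - [0,0,0,0.84,1]
    - [0,0,0,0.83,1]
    - [0,0,0.3,0,1]
    - [0,0,0.3,0,1]
    - [0,0,0.31,0,1]
    - [0,0,0,0,1]
    - [0,0,0,0,1]

```text
clock: 4.75
position: [553.4, -58.2, 116.9]
eef_rot: [[-0.849, 0.529, -0.0], [0.529, 0.849, -0.0], [0.0, -0.0, -1.0]]
contact_force: [0.1, -0.2, -0.0]
gripper_width: 0.999
grasp_force: 0.0
```

Run:
```python
from h import *
s=monitor.read_state();p=s['position'];R=s['eef_rot'];print(p,s['q'],np.degrees(np.arctan2(R[1,1],R[0,1])),R.T@(np.array([553.2,-57.95,118])-p)/30)
```

```text
[553.35395768 -58.24961381 116.94572394] [-1.96992072e-01  9.73877902e-02  1.73708642e+00 -5.77942136e-05
  1.30726869e+00 -1.21045992e+00] 58.0682938250007 [ 0.00964188  0.00575785 -0.03514198]
```

Request:
step_arm:
  moves:
    - [0,0,-0.02,0,0]
    - [0,0,0,0,0]
    - [0,0,0,0,-1]
    - [0,0,0,0,-1]
    - [0,0,0,0,-1]
    - [0,0,0,0,-1]
    - [0,0,0,0,-1]
    - [0,0,0,0,-1]

```text
clock: 5.75
position: [554.0, -57.6, 118.4]
eef_rot: [[-0.849, 0.529, 0.002], [0.529, 0.849, 0.001], [-0.001, 0.001, -1.0]]
contact_force: [0.7, 4.9, 5.3]
gripper_width: 0.405
grasp_force: 62.3
```

Run:
```python
from h import *
s=monitor.read_state();R=s['eef_rot'];print({k:np.round(s[k],3).tolist() for k in ['position','contact_force','wrist_torque','gripper_width','grasp_force']},np.degrees(np.arctan2(R[1,1],R[0,1])))
```

```text
{'position': [553.991, -57.627, 118.37], 'contact_force': [0.723, 4.865, 5.302], 'wrist_torque': [0.932, -0.096, 0.007], 'gripper_width': 0.405, 'grasp_force': 62.268} 58.074807700492784
```

Request:
step_arm:
  moves:
    - [0,0.025,-0.035,0,-1]
    - [0,0,0,1,-1]
    - [0,0,0,1,-1]
    - [0,0,0,1,-1]
    - [0,0,0,1,-1]
    - [0,0,0,1,-1]
    - [0,0,0,1,-1]
    - [0,0,0,0,-1]
    - [0,0,0,0,-1]

```text
clock: 6.88
position: [554.0, -57.6, 118.3]
eef_rot: [[-0.472, 0.882, 0.0], [0.882, 0.472, 0.0], [-0.0, 0.0, -1.0]]
contact_force: [4.4, 3.2, -3.0]
gripper_width: 0.4
grasp_force: 61.3
```

Run:
```python
from h import *
s=monitor.read_state();R=s['eef_rot'];print({k:np.round(s[k],3).tolist() for k in ['position','contact_force','wrist_torque','gripper_width','grasp_force']},np.degrees(np.arctan2(R[1,1],R[0,1])))
f=snap('wrist','wr3')
u,v=proj(f,np.array([553,-58,140]));u0,v0=int(u-80),int(v-60)
cv2.imwrite('pics/c3.png',cv2.resize(f['img'][v0:v0+120,u0:u0+160,::-1],None,fx=5,fy=5,interpolation=cv2.INTER_CUBIC))
```

```text
{'position': [553.968, -57.58, 118.272], 'contact_force': [4.358, 3.151, -2.957], 'wrist_torque': [0.452, -0.804, -0.129], 'gripper_width': 0.4, 'grasp_force': 61.327} 28.16532634029683
```

View pics/c3.png

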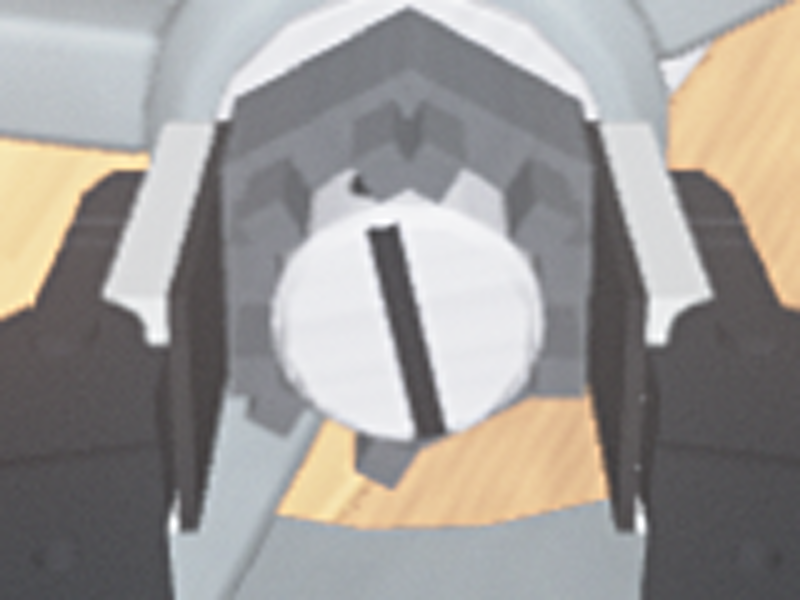

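The picture shows both pads flat on the hexagon, a corner straight ahead at (408,8), and the nut turned with the tool. The grip is good, so I'll carry on.

Request:
step_arm:
  moves:
    - [0,0,0,1,-1]
    - [0,0,0,1,-1]
    - [0,0,0,1,-1]
    - [0,0,0,1,-1]
    - [0,0,0,1,-1]
    - [0,0,0,1,-1]
    - [0,0,0,1,-1]
    - [0,0,0,1,-1]
    - [0,0,0,1,-1]
    - [0,0,0,1,-1]
    - [0,0,0,0,-1]

```text
clock: 8.3
position: [554.0, -57.6, 117.9]
eef_rot: [[0.373, 0.928, 0.0], [0.928, -0.373, 0.0], [0.0, 0.0, -1.0]]
contact_force: [5.4, 2.0, -7.1]
gripper_width: 0.406
grasp_force: 60.9
```

Request:
step_arm:
  moves:
    - [0,0,0,1,-1]
    - [0,0,0,1,-1]
    - [0,0,0,1,-1]
    - [0,0,0,1,-1]
    - [0,0,0,0.9,-1]
    - [0,0,0,0,-1]
    - [0,0,0,0,-1]

```text
clock: 9.18
position: [554.0, -57.6, 117.7]
eef_rot: [[0.723, 0.69, 0.0], [0.69, -0.723, 0.0], [0.0, 0.0, -1.0]]
contact_force: [8.2, 2.7, -6.6]
gripper_width: 0.406
grasp_force: 60.8
```

Run:
```python
from h import *
s=monitor.read_state();R=s['eef_rot'];print({k:np.round(s[k],3).tolist() for k in ['q','position','contact_force','wrist_torque','gripper_width','grasp_force']},np.degrees(np.arctan2(R[1,1],R[0,1])))
f=snap('wrist','wr4')
u,v=proj(f,np.array([553,-58,140]));u0,v0=int(u-50),int(v-38);print(u0,v0)
cv2.imwrite('pics/c4.png',cv2.resize(f['img'][v0:v0+75,u0:u0+100,::-1],None,fx=8,fy=8,interpolation=cv2.INTER_CUBIC))
```

```text
{'q': [-0.196, 0.097, 1.735, 0.0, 1.308, 0.613], 'position': [553.981, -57.608, 117.743], 'contact_force': [8.218, 2.667, -6.553], 'wrist_torque': [0.297, -1.261, -0.084], 'gripper_width': 0.406, 'grasp_force': 60.755} -46.33704210603832
226 252
```

View pics/c4.png

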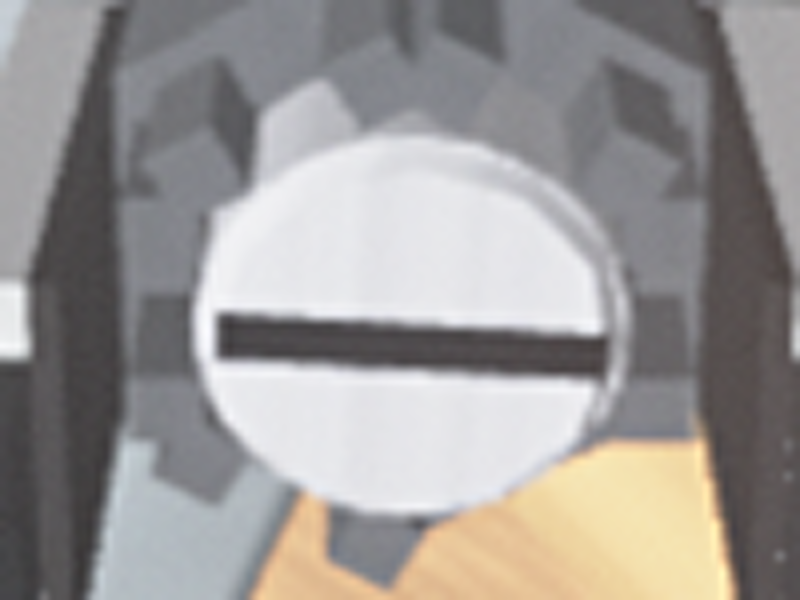

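The crop shows the slots at (165,335) and (660,337), level in the picture, with the axle line from (218,337) to (606,356). That leaves about 2.7° of clockwise turn.

Request:
step_arm:
  moves:
    - [0,0,0,0.54,-1]
    - [0,0,0,0,-1]
    - [0,0,0,0,-1]

```text
clock: 9.6
position: [554.0, -57.6, 117.7]
eef_rot: [[0.755, 0.656, 0.0], [0.656, -0.755, -0.0], [0.0, 0.0, -1.0]]
contact_force: [7.0, 2.5, -7.2]
gripper_width: 0.406
grasp_force: 60.7
```

Request:
step_arm:
  moves:
    - [0,0,0,0,-0.1]
    - [0,0,0,0,0.2]
    - [0,0,0,0,1]
    - [0,0,0,0,1]
    - [0,0,0,0,1]
    - [0,0,-0.6,0,1]
    - [0,0,-0.6,0,1]
    - [0,0,-0.6,0,1]
    - [-0.8,0,0,0,1]
    - [-0.9,0,0,0,1]
    - [-0.7,0,0,0,1]
    - [0,0,0,0,1]

```text
clock: 11.1
position: [498.8, -105.6, 173.5]
eef_rot: [[0.757, 0.653, 0.001], [0.653, -0.757, -0.0], [0.0, 0.001, -1.0]]
contact_force: [0.6, -0.5, -0.1]
gripper_width: 0.999
grasp_force: 0.0
```

Run:
```python
from h import *
f=snap('wrist','wr5');s=monitor.read_state();print(s['position'],s['q'],s['clock'])
u,v=proj(f,np.array([553.2,-58,140]));u0,v0=int(u-100),int(max(v-75,0));print(u0,v0)
cv2.imwrite('pics/c5.png',cv2.resize(f['img'][v0:v0+150,u0:u0+200,::-1],None,fx=4,fy=4,interpolation=cv2.INTER_CUBIC))
```

```text
[ 499.36416703 -105.07489689  173.36561257] [-3.08102670e-01 -8.01148840e-02  1.80880727e+00  2.93709620e-04
  1.41174219e+00  5.50843190e-01] 11.15
175 45
```

View pics/c5.png

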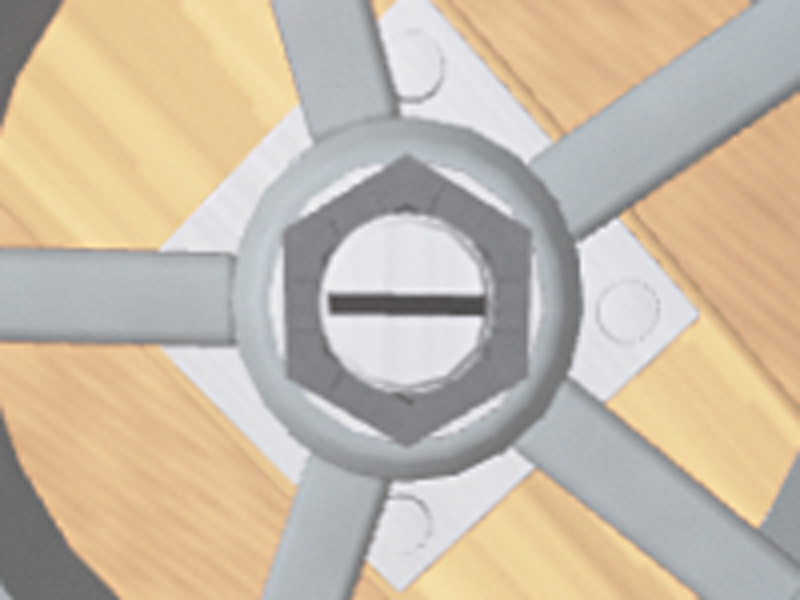

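The crop shows the line from (330,302) to (487,305), nearly square to the vertical flats at x = 285 and 530, with corners at (406,155) and (407,446). I'll measure it and work out the spoke push.

Run:
```python
from h import *
f=load('wr5');u0,v0=175,45
g=lambda x,y,z:atz(f,u0+(x+.5)/4-.5,v0+(y+.5)/4-.5,z)
A=lambda d:np.degrees(np.arctan2(d[1],d[0]))
# line by image code
im=cv2.cvtColor(f['img'],cv2.COLOR_RGB2GRAY)
ys,xs=np.where(im[v0+65:v0+87,u0+82:u0+122]<110)
vx,vy,x0,y0=cv2.fitLine(np.c_[xs,ys].astype(np.float32),cv2.DIST_HUBER,0,.01,.01).ravel();x0+=u0+82;y0+=v0+65
L=A(atz(f,x0+20*vx,y0+20*vy,144)-atz(f,x0-20*vx,y0-20*vy,144));print('line',L,len(xs),A(g(487,305,144)-g(330,302,144)))
C=[g(x,y,133) for x,y in [(406,155),(530,230),(528,376),(407,446),(286,376),(284,232)]]
c=np.mean(C,0);a=[A(p-c) for p in C];print('c',c,np.mod(a,60)+30,np.mean(np.mod(a,60)+30))
print('axle',g(407,303,144))
for x,y in [(345,70),(100,297),(320,550),(670,480),(680,115)]:
  d=g(x,y,102)-c;print('spoke',A(d),np.hypot(*d[:2]))
```

```text
line -49.70034567347381 166 -50.3419539283457
c [553.39428058 -58.20088436 133.        ] [71.01786006 71.08283721 71.0299553  70.75737556 70.45368649 70.941859  ] 70.88059560401545
axle [553.54359328 -58.12246928 144.        ]
spoke 55.94191438325228 38.34157026110397
spoke 129.11543158949576 52.24836186939445
spoke -159.5209447974112 45.142456189238814
spoke -81.93015808108368 55.15158202516994
spoke -15.176226210791187 54.131915492135995
```

Slot and hole line up within about 0.7°. Next is the wheel push.

Run:
```python
from h import *
s=monitor.read_state();R=s['eef_rot'];p=np.array(s['position']);c=np.array([553.4,-58.1,0])
P=lambda a,r=60:c+r*np.array([np.cos(np.radians(a)),np.sin(np.radians(a)),0])+[0,0,92]
print('entry',R.T@(P(236)-p)/30)
a=[236+6*i for i in range(33)]
q=[R.T@P(x)/30 for x in a]
print([[round(float(k),2) for k in (n-m)[:2]] for m,n in zip(q,q[1:])])
```

```text
entry [0.4544429  0.51359298 2.71300562]
[[0.07, 0.2], [0.09, 0.19], [0.11, 0.18], [0.12, 0.17], [0.14, 0.16], [0.16, 0.14], [0.17, 0.12], [0.18, 0.1], [0.19, 0.08], [0.2, 0.06], [0.2, 0.04], [0.21, 0.02], [0.21, -0.0], [0.21, -0.02], [0.2, -0.04], [0.2, -0.07], [0.19, -0.09], [0.18, -0.11], [0.17, -0.12], [0.16, -0.14], [0.14, -0.16], [0.12, -0.17], [0.1, -0.18], [0.08, -0.19], [0.06, -0.2], [0.04, -0.2], [0.02, -0.21], [-0.0, -0.21], [-0.02, -0.21], [-0.04, -0.2], [-0.07, -0.2], [-0.09, -0.19]]
```

Request:
step_arm:
  moves:
    - [0.45,0.51,0,0,-1]
    - [0,0,0,0,-1]
    - [0,0,0,0,-1]
    - [0,0,0,0,-1]
    - [0,0,0,0,-1]
    - [0,0,0,0,-1]
    - [0,0,0.7,0,-1]
    - [0,0,0.7,0,-1]
    - [0,0,0.7,0,-1]
    - [0,0,0.6,0,-1]
    - [0,0,0,0,-1]
    - [0,0,0,0,-1]

```text
clock: 12.65
position: [519.9, -107.6, 92.4]
eef_rot: [[0.756, 0.654, 0.001], [0.654, -0.756, -0.0], [0.0, 0.001, -1.0]]
contact_force: [-1.2, 0.6, -0.6]
gripper_width: -0.001
grasp_force: 0.0
```

Request:
step_arm:
  moves:
    - [0.07,0.2,0,0,-1]
    - [0.09,0.19,0,0,-1]
    - [0.11,0.18,0,0,-1]
    - [0.12,0.17,0,0,-1]
    - [0.14,0.16,0,0,-1]
    - [0.16,0.14,0,0,-1]
    - [0.17,0.12,0,0,-1]
    - [0.18,0.1,0,0,-1]

```text
clock: 13.65
position: [568.2, -115.5, 91.6]
eef_rot: [[0.756, 0.654, -0.0], [0.654, -0.756, -0.0], [-0.0, -0.0, -1.0]]
contact_force: [-1.0, -0.0, -0.2]
gripper_width: 0.001
grasp_force: 0.5
```

Run:
```python
from h import *
s=monitor.read_state();p=s['position'];print(p,s['contact_force'],s['gripper_width'],np.degrees(np.arctan2(p[1]+58.1,p[0]-553.4))%360)
f=snap('wrist','wr6');snap('top','top6')
```

```text
[ 568.20557587 -115.52285894   91.58638345] [-1.00782078 -0.01387539 -0.24277582] 0.001102023893744646 284.4579202602712
```

View pics/wr6.png

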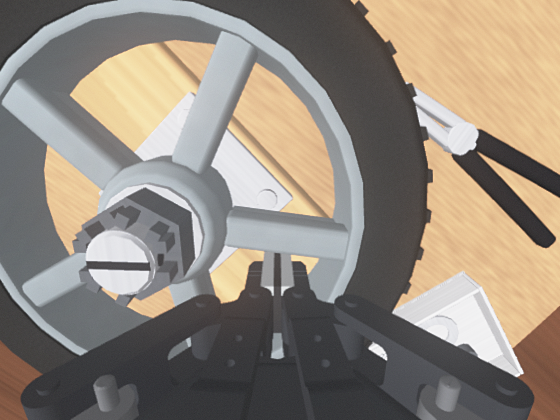

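The picture shows the closed fingers at (275,260), just behind the spoke running from (235,226) to (345,240). The push has begun.

Run:
```python
from h import *
f=load('wr6')
for x,y in [(240,227),(290,233),(340,240)]:
  d=atz(f,x,y,102)-[553.4,-58.1,0];print(np.degrees(np.arctan2(d[1],d[0]))%360,np.hypot(*d[:2]))
```

```text
308.6381468641822 36.098567877104095
306.64033547898043 59.38677850470086
305.39423620735533 83.13246872447424
```

Request:
step_arm:
  moves:
    - [0.19,0.08,0,0,-1]
    - [0.2,0.06,0,0,-1]
    - [0.2,0.04,0,0,-1]
    - [0.21,0.02,0,0,-1]
    - [0.21,0,0,0,-1]
    - [0.21,-0.02,0,0,-1]
    - [0.2,-0.04,0,0,-1]
    - [0.2,-0.07,0,0,-1]
    - [0.19,-0.09,0,0,-1]
    - [0.18,-0.11,0,0,-1]
    - [0.17,-0.12,0,0,-1]
    - [0.16,-0.14,0,0,-1]

```text
clock: 15.25
position: [613.0, -60.8, 91.7]
eef_rot: [[0.756, 0.654, 0.0], [0.654, -0.756, -0.0], [0.0, 0.0, -1.0]]
contact_force: [-0.7, -0.8, 0.4]
gripper_width: 0.003
grasp_force: 0.5
```

Request:
step_arm:
  moves:
    - [0.14,-0.16,0,0,-1]
    - [0.12,-0.17,0,0,-1]
    - [0.1,-0.18,0,0,-1]
    - [0.08,-0.19,0,0,-1]
    - [0.06,-0.2,0,0,-1]
    - [0.04,-0.2,0,0,-1]
    - [0.02,-0.21,0,0,-1]
    - [0,-0.21,0,0,-1]
    - [-0.01,-0.11,0,0,-1]
    - [0,0,0,0,-1]
    - [0,0,0,0,-1]
    - [0,0,0,0,-1]

```text
clock: 16.75
position: [593.3, -13.5, 91.6]
eef_rot: [[0.756, 0.654, -0.0], [0.654, -0.756, 0.0], [-0.0, -0.0, -1.0]]
contact_force: [0.1, -0.9, 0.2]
gripper_width: -0.001
grasp_force: 0.0
```

Run:
```python
from h import *
s=monitor.read_state();p=s['position'];print(p,s['contact_force'],np.degrees(np.arctan2(p[1]+58.1,p[0]-553.4))%360,s['clock'])
f=snap('wrist','wr7')
```

```text
[593.32994129 -13.54339821  91.58282856] [ 0.11095373 -0.85991882  0.20936662] 48.13450635122084 16.75
```

View pics/wr7.png

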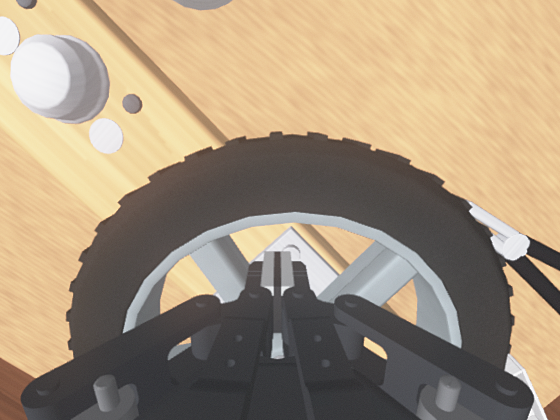

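The picture shows the fingers at (278,265), a spoke ahead of them at (215,255) and one behind at (375,270). Dust cap and pliers are untouched.

Run:
```python
from h import *
f=load('wr7')
for x,y in [(209,243),(228,275),(403,250),(350,290)]:
  d=atz(f,x,y,102)-[553.4,-58.1,0];print(np.degrees(np.arctan2(d[1],d[0]))%360,np.hypot(*d[:2]))
```

```text
68.25448001625473 85.96274779852763
68.68853724129131 67.2821634904492
4.843568340592395 89.65835462308013
11.483036842128033 58.57232479028963
```

Request:
step_arm:
  moves:
    - [-0.01,-0.1,0,0,-1]
    - [-0.01,-0.1,0,0,-1]
    - [-0.02,-0.1,0,0,-1]
    - [-0.02,-0.1,0,0,-1]
    - [-0.03,-0.1,0,0,-1]
    - [-0.03,-0.1,0,0,-1]
    - [-0.03,-0.09,0,0,-1]
    - [0,0,0,0,-1]
    - [0,0,0,0,-1]
    - [0.03,0.1,0,0,-1]
    - [0,0,0,0,-1]

```text
clock: 18.18
position: [579.3, -2.6, 91.7]
eef_rot: [[0.757, 0.654, 0.0], [0.654, -0.757, -0.0], [0.0, 0.0, -1.0]]
contact_force: [-0.0, 0.4, 0.7]
gripper_width: 0.003
grasp_force: 0.0
```

Request:
step_arm:
  moves:
    - [0,0,-0.8,0,-1]
    - [0,0,-0.9,0,-1]
    - [0,0,-0.9,0,-1]
    - [0,0,-0.9,0,-1]
    - [-0.9,0.8,-0.4,0,-1]
    - [-0.9,0.8,0,0,-1]
    - [-0.9,0.8,0,0,-1]
    - [-0.9,0.4,0,0,-1]
    - [0,0,0,0,-1]
    - [0,0,0,0,-1]

```text
clock: 19.42
position: [552.4, -136.2, 208.6]
eef_rot: [[0.757, 0.654, 0.0], [0.654, -0.757, 0.0], [0.0, -0.0, -1.0]]
contact_force: [0.4, -0.6, -0.3]
gripper_width: 0.002
grasp_force: 0.0
```

Run:
```python
from h import *
s=monitor.read_state();p=s['position'];print(p,s['contact_force'],s['clock'])
f=snap('wrist','wr8')
```

```text
[ 552.43608466 -136.20413462  208.64413331] [ 0.44946511 -0.62819752 -0.31964921] 19.425
```

View pics/wr8.png

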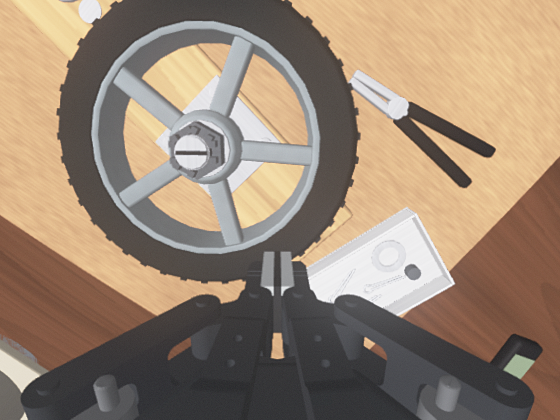

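The view shows the whole wheel. Spokes run to about (240,45), (310,156), (232,240), (125,200) and (122,77), and the nut is at (190,152).

Run:
```python
from h import *
f=load('wr8');r=[]
for x,y in [(240,48),(305,156),(231,237),(128,200),(126,78)]:
  d=atz(f,x,y,102)-[553.4,-58.1,0];a=np.degrees(np.arctan2(d[1],d[0]))%360;r.append(a%72);print(a,np.hypot(*d[:2]))
print(np.mean(r))
```

```text
18.102825090882405 79.74336909944864
305.76177034370005 81.63301764029627
233.7975137524162 79.8787144584069
163.14265994300777 82.36475355877134
88.30324629948002 79.42946031468648
17.821603085897287
```

Request:
step_arm:
  moves:
    - [-0.33,-0.97,0,0,-1]
    - [-0.33,-0.97,0,0,-1]
    - [0,0,0.59,0,-1]
    - [0,0,0.58,0,-1]
    - [0,0,0,0,-1]
    - [0,0,0,0,-1]

```text
clock: 20.23
position: [499.4, -105.7, 173.3]
eef_rot: [[0.756, 0.654, -0.001], [0.654, -0.756, 0.0], [-0.0, -0.001, -1.0]]
contact_force: [-0.2, -0.8, 0.2]
gripper_width: -0.001
grasp_force: 0.0
```

Run:
```python
from h import *
from scipy.optimize import minimize
f=snap('wrist','wr9');g=load('wr5');print(monitor.read_state()['position'])
n=np.array([553.4,-58.2,133])
G=lambda h:cv2.cvtColor(h['img'],cv2.COLOR_RGB2GRAY).astype(np.float32)
a=G(g);b=G(f);ca=proj(g,n);cb=proj(f,n)
m=np.zeros(a.shape,np.uint8);cv2.circle(m,tuple(int(round(x)) for x in ca),40,255,-1);cv2.circle(m,tuple(int(round(x)) for x in ca),23,0,-1);
W=np.float32([[1,0,cb[0]-ca[0]],[0,1,cb[1]-ca[1]]])
for lo,hi in((0,20),(24,34)):
  m=np.zeros(a.shape,np.uint8);c=tuple(int(round(x)) for x in ca);cv2.circle(m,c,hi,255,-1)
  if lo:cv2.circle(m,c,lo,0,-1)
  cc,w=cv2.findTransformECC(a,b,W.copy(),cv2.MOTION_EUCLIDEAN,(3,200,1e-7),m,3);print(lo,hi,cc,np.degrees(np.arctan2(w[1,0],w[0,0])))
```

```text
[ 499.65421627 -105.78337229  173.73877283]
0 20 0.7091068423478084 0.16560076
24 34 0.98521076973535 -1.3363974
```

Run:
```python
from h import *
n=np.array([553.4,-58.2,133]);A=lambda d:np.degrees(np.arctan2(d[1],d[0]))
for nm in('wr5','wr9'):
  f=load(nm);im=cv2.cvtColor(f['img'],cv2.COLOR_RGB2GRAY);c=proj(f,n)
  m=((im>75)&(im<150)).astype(np.uint8);k=np.zeros_like(m);cv2.circle(k,tuple(int(round(x)) for x in c),40,1,-1);m&=k
  m=cv2.morphologyEx(m,cv2.MORPH_OPEN,np.ones((5,5),np.uint8))
  cs=max(cv2.findContours(m,cv2.RETR_EXTERNAL,cv2.CHAIN_APPROX_NONE)[0],key=cv2.contourArea)
  P=np.array([atz(f,u,v,133)[:2] for u,v in cs[:,0,:]]);z=(P-P.mean(0))@[1,1j];r=abs(z)
  w=(r-18)*np.exp(-6j*np.angle(z));print(nm,P.mean(0),r.min(),r.max(),'corner',-np.degrees(np.angle(w.sum()))/6%60)
  d=np.zeros_like(k);cv2.circle(d,tuple(int(round(x)) for x in proj(f,n+[0,0,11])),16,1,-1)
  ys,xs=np.where((im<110)&(d>0));vx,vy,x0,y0=cv2.fitLine(np.c_[xs,ys].astype(np.float32),cv2.DIST_HUBER,0,.01,.01).ravel()
  print('line',A(atz(f,x0+20*vx,y0+20*vy,144)-atz(f,x0-20*vx,y0-20*vy,144)),len(xs))
```

```text
wr5 [553.41059372 -58.25808692] 17.095820354975498 20.296094341100414 corner 41.27682557398502
line -50.626619303015055 135
wr9 [553.50965767 -58.06172373] 17.07186100226342 20.296926948909352 corner 40.19489888028036
line -49.431055141921966 126
```

```bash
python3 -c "
from rig import arm
print(arm.job_done())"
```

```text
the job is handed in; nothing more can be done
None
```

The job is handed in: I turned the castle nut about 107° clockwise to the first slot line-up (within about 1° of the split-pin hole), then pushed the wheel round by a spoke about 178°, where it stopped, in about 20 s of the 62 s; only the nut and wheel were touched.

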